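# Fit the filter cassette and hold the suction gate half open

### The job

Slide the loose filter cassette into the rail on the glue-fume extractor's deck until it clicks home at the end stop, and let go of it. Then slide the spring-shut suction gate beside it half open and hold it still there: finish while still holding the gate at half travel with the gripper, do not let go of it. Leave everything else where it is.

Things in the scene. Friction and masses are not known exactly. Their poses are not given: they have to be found in the camera images.
- cassette_mid (a point): Centre of the filter cassette, a loose grey plastic piece (about 0.25 kg, 66 mm tall) upright on the bench; 33 mm above its underside, z up. On top, centred, is its grip block: 20 mm (own x) x 40 mm (own y), from 34 to 66 mm above the underside, to be taken from above. Half a turn leaves it the same; it fits either way.
- cassette: The same cassette; origin at the centre of its underside, z up. From below: flange plate 70 mm (own x) x 90 mm (own y) x 8 mm with a groove 19 mm wide, 5 mm deep across its underside (along own y, midway); body 70 x 60 x 26 mm with pale pleats in its sides; the grip block.
- extractor: Fixed grey housing, 240 x 250 mm, with a flat grey deck 60 mm above the bench, standing at some yaw. Origin on the bench under it. The rail is on the deck's +y side, the suction gate on its -y side; the rail and the gate both run along its x.
- dock (a point): Point on the deck where the middle of the cassette's underside lies when fully home. x: along the rail, inward; y across, z up. Cassette x lies along this x. End stop face at x = +36 mm. From x = -40 mm to the stop inward lips (11 to 15 mm above the deck, 75 mm apart) cover the flange, so it must be slid in, not dropped in.
- rail_mouth (a point): Mid-point of the rail's mouth, on the deck, 95 mm before the dock; axes as the dock's. Steel guides 15 mm tall: straight and 95 mm apart inside from 30 mm beyond this point on, flared before that to about 115 mm here. The deck is open and flat for 65 mm before it: set the cassette down with its middle 15 mm before this point and slide it along +x.
- catch (a joint): Sprung roller at the dock, m pushed down: 0 = up, 3 mm out of the deck (also when clicked into the cassette's groove); 0.003 = flush, under the flange. The flange rides over it (some 4 to 12 N of push in all); once in the groove it holds the cassette home.
- gate (a joint): Opening of the suction gate, m: 0 shut, 0.030 half, 0.060 fully open. A steel plate sliding on the deck along the dock's +x; a spring shuts it again (about 3 N at the start, 8 N at half, 13 N at full). Three black ridges on the deck beside it mark where the black line at its tab stands when shut, half and fully open.
- gate_tab (a point): Middle of the gate's upright steel tab, 28 mm above the deck; moves with the gate. Tab: 14 mm along the travel, 30 mm across, from 5 to 47 mm above the deck; plate and runners round it are at most 6 mm above the deck. Axes as the dock's, x = opening direction. Shut, it is at dock x = -93 mm, y = -130 mm.
- glue_jar: low glue jar with a white cap, 64 mm across, 60 mm tall, on the bench near the cassette; bystander. Origin: centre of its underside.
- eyelet_tin: small bare metal tin, 32 mm across, 30 mm tall, standing on the extractor's deck behind the gate; bystander. Origin: centre of its underside.
- tape_roll: cardboard-coloured roll of tape lying flat, 100 mm across, 25 mm tall; bystander. Origin: centre of its underside.
- hammer: hammer lying on the bench, left of the robot; bystander
- flask: black drinking flask, 66 mm across, 210 mm tall, left of the extractor; bystander. Origin: centre of its underside.
- primer_bottle: yellowish plastic bottle with a white cap, 60 mm across, 150 mm tall, at the far edge; bystander. Origin: centre of its underside.
- sole_block: black rubber block, 100 x 70 x 30 mm, right of the robot; bystander. Origin: centre of its underside.
Things that resemble listed ones, but are neither listed nor needed, are in the scene too. There is more than one size of the cassette; the one meant has the size given above.

How it is judged:
By the outcome, as a careful person would: the job done as asked, in the order asked, and still so for the second after the job is handed in, while the arm keeps its last pose, push and grip.
It also fails if it takes over 51 s, if anything falls off the work surface, if the arm or the gripper's body presses on something with over 40 N, if the wrist force passes 120 N, or if a joint passes its speed limit or range.

### The arm

A 7-joint arm with a two-finger parallel gripper is mounted at the origin on the work surface. World frame = base frame: x ahead of the robot, y to its left, z up, the work surface at z = 0. Lengths are in m, angles in rad, forces in N, time in s.
With the tool pointing down it reaches from about 0.35 to 0.9 m from the base axis. Payload 8.1 kg.
Tool frame: the origin (TCP) lies midway between the tips of the shut fingers; the grasp point (between the pads) lies 19 mm behind it; z points along the fingers, y is the line along which they close (so a half turn about z gives the same grasp; the last joint's range is limited). The gripper opens to 92 mm and grips with 3 to 60 N. Pads are 19 mm wide; open, the fingers measure 130 mm over their backs; the gripper's body (75 mm by 190 mm) begins 47 mm behind the grasp point.
Start: joints at [1.183, 0.434, 0.025, 1.573, -0.012, 1.134, -0.075], TCP at [0.176, -0.6, 0.227] pointing down, gripper open.
Joint ranges: [-2.62, 2.62], [-0.44, 2.09], [-1.27, 1.32], [0.08, 2.57], [-1.32, 4.46], [0.12, 2], [-2.74, 2.74]. Speed limits (rad/s): [2.22, 2.22, 3.01, 3.01, 3.14, 3.14, 3.14].

### API

Orientations are given as a unit quaternion [w, x, y, z].
In Python, from rig import status, cams, ticket gives the robot as it stands.
- The arm moves only by the tool apply_moves, never from a script. Its argument "deltas" is a list of rows, each a list of 3 entries, a list of its own where there are three numbers: the finger opening in mm, from 0 to 91.8, then the shift along the tool's x, y, z in mm, then the turn about the tool's z in degrees. In form: [[hand, [x, y, z], roll], ...]. A call has exactly 10 rows; each row is the pose to reach, as a shift and turn from the pose commanded when the call began, along the tool's axes at that moment; what a row does not reach only later rows make up. A row lasts 1/8 s, in which the tool goes at most 62.5 mm and 10.7 degrees, less where a joint would pass 70% of its speed; a pose out of reach is approached as far as the arm can. A call with a gripper value outside its range is refused whole. The fingers move at their own pace and stop on an object; "newtons" is the grip in N (left out, the last holds). Time passes only in rows, so rows that repeat a pose let the fingers close, or fill a call up. It gives the time, the measured TCP pose, the force, the opening and the grip force at its end, in the units of the state.
- status.read_state(): the state, without advancing time (a new reading comes with each control period).
- cams.capture(name): name is "scene" or "side" or "wrist"; returns (picture, depth): 480x640x3 uint8, red, green, blue; 480x640 float32, m along the optical axis (not along the pixel's ray), 0 where there is no reading.
- cams.get_calibration(name): a dict with "fx", "fy", "cx", "cy" (pixels), "D" ([k1, k2, p1, p2, k3] as OpenCV has them; the pictures are not rectified), "R" (3x3) and "t" (3): a world point X has camera coordinates R X + t. Camera axes: x right, y down, z forward; pixel columns grow to the right and rows downward; lengths in m; the calibration is good to about 2 mm. A picture is of the moment at which its call begins: read the wrist's pose just before it. get_calibration takes no time and is no camera call; for the wrist camera it gives the pose at the moment of the call.
- ticket.hand_in(): hands the job in; it is judged then, once.
Trained networks look in the newest picture that a camera, given by its name, has taken for a name from the list of things; names that differ only in an ending like _2 or _b are one class to them, and where a whole thing is asked for, a point or a joint stands for the part that bears it (a point fixed in the world has none). Each returns a list of dicts, best first, with "confidence" (0 to 1); they miss things now and then, are a little off and sometimes report something else, mostly with a low value. They report only what shows in the picture. A call takes as long as a camera call. They do not tell look-alikes from the thing itself.
- cams.trace(camera, target): "mask" (480x640 bool, what is visible of it) and "xy" ([column, row] in pixels, amid what is visible of it).
The state is a dict: "clock": time; "joints": joint angles; "qvel": joint speeds; "effort": joint torques, N m; "eef_pos": TCP position; "tool_rot": TCP orientation; "force": force on the tool from outside, world axes, zero at the start; "moment": the same for the moment, N m; "gripper_width": finger opening in m; "grip_force": force on a finger pad.
Only numpy, scipy, OpenCV 4.12 (cv2) and the standard library are available. Lean on these libraries where they do the work, as an engineer would, in place of code of your own. Each camera call takes 0.05 s, during which the arm holds its last target. There are 200 camera calls.

## Working session

There is one attempt and no reset: what is moved stays moved. The work goes in short steps, Python scripts to look and compute and a tool call to move; the robot and the scene stay as the last step left them, time stands still between calls to the robot, and variables do not carry over. Pictures are saved under pics/ and viewed, at most 10 in all, crops included, and the job is handed in when it is done.

Besides the shell and the picture viewer there is one more tool, called after "Call:" as name(argument=value, ...) on one line, values as JSON. apply_moves: Moves the arm, as the interface text tells. Its arguments: {"type":"object","properties":{"deltas":{"type":"array"},"newtons":{"type":"number"}},"required":["deltas"]}

```bash
mkdir -p pics; ls; cat > h.py <<'E'
import numpy as np, cv2
from rig import status, cams, ticket
def world(name,d,pts,cal=None):
    c=cal or cams.get_calibration(name); K=np.array([[c['fx'],0,c['cx']],[0,c['fy'],c['cy']],[0,0,1]])
    pts=np.array(pts,float).reshape(-1,2)
    n=cv2.undistortPoints(pts[:,None],K,np.array(c['D']))[:,0]
    z=np.array([d[int(round(p[1])),int(round(p[0]))] for p in pts])
    P=np.c_[n*z[:,None],z]
    return (P-np.array(c['t']))@np.array(c['R'])
def save(n,im): cv2.imwrite('pics/'+n+'.png',im[:,:,::-1])
E
python3 - <<'E'
from h import *
for n in ('scene','side'):
    im,d=cams.capture(n); save(n+'0',im); np.save(n+'0.npy',d)
    for t in ('cassette','extractor','gate_tab','eyelet_tin','glue_jar'):
        for r in cams.trace(n,t):
            m=r['mask']; ys,xs=np.nonzero(m&(d>0)); P=world(n,d,np.c_[xs,ys])
            print(n,t,round(r['confidence'],2),np.round(r['xy']),m.sum(),np.round(np.median(P,0),3),np.round(np.percentile(P,[2,98],axis=0),3).tolist())
print(status.read_state())
E
```

```text
pics
scene cassette 0.79 [294. 193.] 460 [ 0.393 -0.143  0.023] [[0.358, -0.173, 0.001], [0.412, -0.123, 0.05]]
scene cassette 0.61 [309. 226.] 247 [ 0.478 -0.043  0.028] [[0.455, -0.071, 0.004], [0.491, -0.021, 0.052]]
scene extractor 0.72 [393. 265.] 7760 [0.515 0.207 0.061] [[0.406, 0.061, 0.007], [0.622, 0.311, 0.084]]
side cassette 0.88 [362. 240.] 490 [ 0.47  -0.045  0.025] [[0.443, -0.076, 0.001], [0.501, -0.026, 0.051]]
side cassette 0.75 [362. 216.] 686 [ 0.492 -0.156  0.031] [[0.461, -0.207, 0.002], [0.53, -0.134, 0.066]]
side cassette 0.71 [407. 232.] 508 [ 0.372 -0.136  0.022] [[0.343, -0.174, 0.0], [0.406, -0.12, 0.05]]
side extractor 0.87 [305. 282.] 11330 [0.508 0.217 0.06 ] [[0.397, 0.06, 0.005], [0.661, 0.314, 0.077]]
side gate_tab 0.92 [334. 254.] 716 [0.473 0.114 0.066] [[0.449, 0.066, 0.061], [0.524, 0.14, 0.107]]
side gate_tab 0.67 [364. 215.] 690 [ 0.492 -0.157  0.031] [[0.461, -0.21, 0.002], [0.531, -0.134, 0.066]]
side eyelet_tin 0.52 [284. 235.] 217 [0.604 0.082 0.081] [[0.593, 0.039, 0.06], [0.621, 0.091, 0.091]]
side glue_jar 0.66 [396. 187.] 500 [ 0.458 -0.367  0.034] [[0.432, -0.416, -0.001], [0.49, -0.356, 0.062]]
{'clock': 0.6, 'joints': array([ 1.18342976,  0.43446286,  0.02503313,  1.57320491, -0.01159315,
        1.1340007 , -0.07511541]), 'qvel': array([ 2.46736572e-03, -1.16664620e-03,  1.67103634e-03, -6.14774549e-06,
        6.48448105e-04, -7.47503882e-04, -9.80838797e-04]), 'effort': array([-7.52266969e-04, -6.67328238e+01,  9.83681381e-01, -3.14682019e+01,
       -6.06161356e-02,  3.29814374e-02,  9.58867895e-05]), 'eef_pos': array([ 0.17554063, -0.59985587,  0.22676342]), 'tool_rot': array([ 3.74041116e-05,  9.89889657e-01,  1.41839575e-01, -7.67610920e-06]), 'force': array([-0.10149288,  0.01027811, -0.43607976]), 'moment': array([0.0383618 , 0.04659851, 0.02899637]), 'grip_force': 0.0, 'gripper_width': 0.0916468035731995}
```

```bash
python3 - <<'E'
import cv2
a=cv2.imread('pics/side0.png')[130:430,170:570]; cv2.imwrite('pics/side0c.png',cv2.resize(a,(800,600),interpolation=cv2.INTER_CUBIC))
E
```

```text
(no output)
```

View pics/side0c.png

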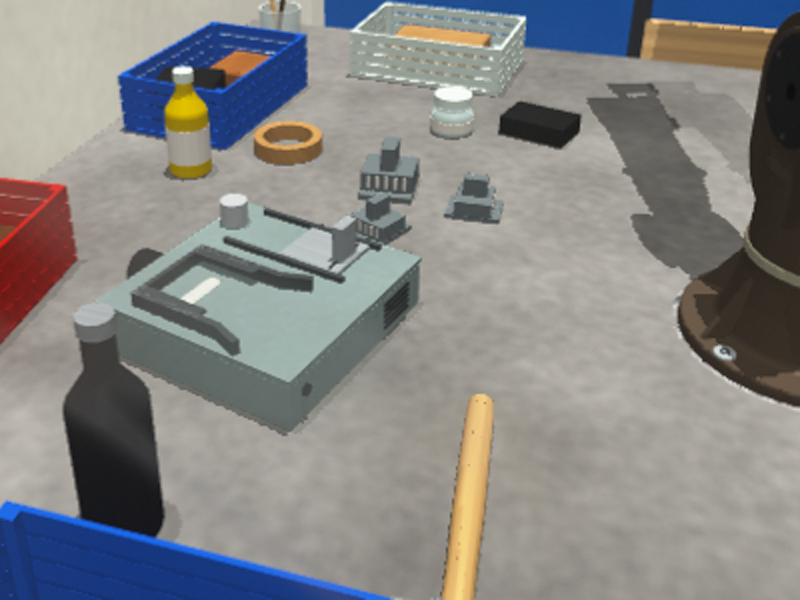

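View pics/scene0.png

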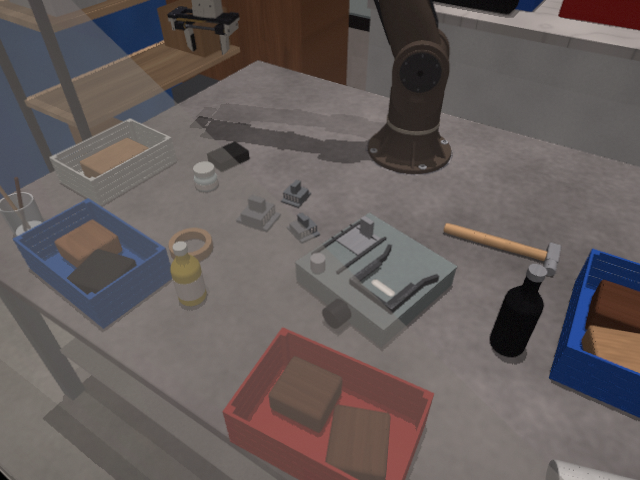

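The large cassette is at scene (257,213) and side crop (388,170). The two at (295,193) and (304,227) are smaller look-alikes. The rail mouth opens towards the robot. The tab is at side crop (343,240).

```bash
python3 - <<'E'
from h import *
for n in ('scene','side'):
    d=np.load(n+'0.npy'); ys,xs=np.nonzero(d>0); P=world(n,d,np.c_[xs,ys])
    b=(P[:,0]>.36)&(P[:,0]<.7)&(P[:,1]>.02)&(P[:,1]<.36)
    Q=P[b&(abs(P[:,2]-.06)<.004)]
    r=cv2.minAreaRect((Q[:,:2]*1000).astype(np.float32)); print(n,'deck',r)
    for lo,hi,nm in((.071,.08,'rails'),(.098,.115,'tab')):
        T=P[b&(P[:,2]>lo)&(P[:,2]<hi)]; print(nm,len(T),T.mean(0) if len(T) else '', cv2.minAreaRect((T[:,:2]*1000).astype(np.float32)) if len(T)>3 else '')
    c=(P[:,0]>.44)&(P[:,0]<.56)&(P[:,1]>-.23)&(P[:,1]<-.1)
    for lo,hi in((.055,.072),(.028,.04),(.004,.05)):
        T=P[c&(P[:,2]>lo)&(P[:,2]<hi)]; print('cas',len(T),T.mean(0), cv2.minAreaRect((T[:,:2]*1000).astype(np.float32)))
s=status.read_state()
from scipy.spatial.transform import Rotation as R
q=s['tool_rot'];print(R.from_quat(q[[1,2,3,0]]).as_matrix().round(3))
c=cams.get_calibration('wrist');print(c, -np.array(c['R']).T@c['t'])
E
```

```text
scene deck ((509.5309753417969, 175.68421936035156), (252.45388793945312, 198.3063507080078), 77.06275939941406)
rails 812 [0.56670472 0.22240693 0.07488999] ((548.0198974609375, 182.55465698242188), (211.28468322753906, 141.072021484375), 77.27600860595703)
tab 93 [0.46792783 0.10926225 0.10485867] ((465.6880187988281, 108.2043228149414), (29.428457260131836, 15.576684951782227), 79.79658508300781)
cas 0 [nan nan nan] ((0.0, 0.0), (0.0, 0.0), 0.0)
cas 0 [nan nan nan] ((0.0, 0.0), (0.0, 0.0), 0.0)
cas 0 [nan nan nan] ((0.0, 0.0), (0.0, 0.0), 0.0)
side deck ((531.7822265625, 170.0331573486328), (254.15066528320312, 242.9794158935547), 77.64620971679688)
rails 886 [0.56583989 0.21060036 0.07459514] ((560.8701782226562, 180.46463012695312), (207.61456298828125, 169.8480987548828), 75.74488067626953)
tab 86 [0.46265525 0.11299338 0.10450379] ((463.64117431640625, 110.91973114013672), (29.202892303466797, 16.942867279052734), 75.38089752197266)
cas 74 [ 0.49669328 -0.17373142  0.06348501] ((497.706298828125, -177.9679412841797), (19.419189453125, 43.5768928527832), 7.051558494567871)
cas 
[... 161 characters left out ...]
021 -0.16097074  0.02480349] ((496.58837890625, -168.03732299804688), (70.68598937988281, 102.91856384277344), 7.321823596954346)
[[ 0.96   0.281 -0.   ]
 [ 0.281 -0.96  -0.   ]
 [-0.     0.    -1.   ]]
{'fx': 403.57695209623915, 'fy': 403.57695209623915, 'cx': 318.09505496238563, 'cy': 242.12465675645424, 'D': array([-0.08181971,  0.        ,  0.        ,  0.        ,  0.        ]), 'R': array([[ 0.28014836, -0.95995603,  0.00114486],
       [-0.92683362, -0.27017113,  0.26074318],
       [-0.24999268, -0.07410787, -0.96540752]]), 't': array([-0.62537103, -0.03245527,  0.38819876])} [ 0.24216288 -0.58032859  0.38394846]<stdin>:11: RuntimeWarning: Mean of empty slice.
  ret = um.true_divide(
```

Call:
apply_moves(deltas=[[60,[43,-31,-2],-8],[60,[86,-63,-4],-16],[60,[128,-94,-6],-24],[60,[171,-126,-8],-32],[60,[214,-157,-10],-41],[60,[257,-189,-12],-49],[60,[300,-220,-14],-57],[60,[342,-252,-16],-65],[60,[385,-283,-18],-73],[60,[428,-315,-20],-81]])

```text
clock: 1.85
eef_pos: [0.4988, -0.1761, 0.2471]
tool_rot: [0.0, 0.659, 0.752, 0.0]
force: [1.3, -0.5, 0.0]
gripper_width: 0.0597
grip_force: 0.0
```

```bash
cat >> h.py <<'E'
from scipy.spatial.transform import Rotation as Ro
def tool():
    s=status.read_state(); q=s['tool_rot']; return s,Ro.from_quat(q[[1,2,3,0]]).as_matrix()
def info():
    s,M=tool(); print('t',round(s['clock'],2),'tcp',s['eef_pos'].round(4),'xang',np.degrees(np.arctan2(M[1,0],M[0,0])).round(2),'F',s['force'].round(1),'w',round(s['gripper_width'],4),'g',round(s['grip_force'],1),'j',s['joints'].round(2))
def go(target,xang):
    s,M=tool(); a=np.degrees(np.arctan2(M[1,0],M[0,0])); print('shift mm',(M.T@(np.array(target)-s['eef_pos'])*1000).round(1),'roll',round(a-xang,1))
E
python3 - <<'E'
from h import *
info()
cal=cams.get_calibration('wrist'); im,d=cams.capture('wrist'); save('w1',im); np.save('w1.npy',d)
ys,xs=np.nonzero(d>0); P=world('wrist',d,np.c_[xs,ys],cal)
c=(P[:,0]>.44)&(P[:,0]<.56)&(P[:,1]>-.24)&(P[:,1]<-.1)
for lo,hi in((.061,.07),(.029,.038),(.005,.011)):
    T=P[c&(P[:,2]>lo)&(P[:,2]<hi)]; print('cas',len(T),T.mean(0), cv2.minAreaRect((T[:,:2]*1000).astype(np.float32)))
E
```

```text
t 1.85 tcp [ 0.4988 -0.1761  0.2471] xang 97.55 F [ 1.3 -0.5  0. ] w 0.0597 g 0.0 j [ 0.61  0.31 -0.48  1.75  0.15  1.13  0.22]
cas 1037 [ 0.49960201 -0.18016896  0.06520493] ((499.7710876464844, -180.560791015625), (19.25714874267578, 39.326595306396484), 7.226792335510254)
cas 3567 [ 0.4993178  -0.17799849  0.03322415] ((499.77081298828125, -181.01783752441406), (70.15046691894531, 61.92774963378906), 7.709261417388916)
cas 1628 [ 0.49782932 -0.16857563  0.00735719] ((499.7475280761719, -181.05580139160156), (69.9487075805664, 90.06842041015625), 7.789880752563477)
```

View pics/w1.png

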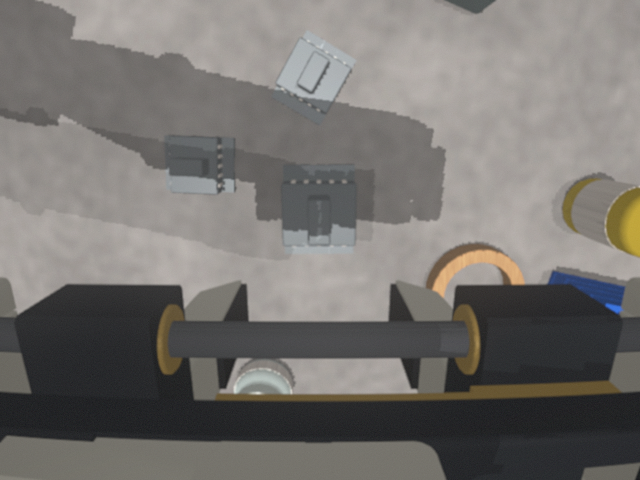

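The large cassette is at wrist pixel (319,210) and measures 70x90 mm, so it is the right one. I'm going down to grip it.

Call:
apply_moves(deltas=[[50,[-5,0,40],0],[50,[-5,0,80],0],[50,[-5,0,120],0],[50,[-5,0,155],0],[50,[-5,0,185],0],[50,[-5,0,202],0],[50,[-5,0,209],0],[50,[-5,0,209],0],[0,[-5,0,209],0],[0,[-5,0,209],0]], newtons=35)

```text
clock: 3.15
eef_pos: [0.499, -0.1825, 0.0385]
tool_rot: [0.001, 0.661, 0.751, 0.0]
force: [-0.6, 0.7, 0.0]
gripper_width: 0.0342
grip_force: 0.0
```

Call:
apply_moves(deltas=[[0,[0,0,0],0],[0,[0,0,0],0],[0,[0,0,0],0],[0,[0,0,-20],0],[0,[0,0,-50],0],[0,[0,0,-85],0],[0,[0,0,-120],0],[0,[0,0,-150],0],[0,[0,0,-162],0],[0,[0,0,-162],0]])

```text
clock: 4.4
eef_pos: [0.4983, -0.1823, 0.1995]
tool_rot: [0.0, 0.661, 0.751, -0.0]
force: [0.6, -0.6, -4.1]
gripper_width: 0.0194
grip_force: 35.0
```

Call:
apply_moves(deltas=[[0,[40,5,-10],3],[0,[80,10,-20],6],[0,[120,15,-30],9],[0,[160,20,-40],12],[0,[200,25,-50],15],[0,[240,31,-50],18],[0,[275,35,-50],20],[0,[293,37,-50],20],[0,[293,37,-50],20],[0,[293,37,-50],20]])

```text
clock: 5.65
eef_pos: [0.4975, 0.1118, 0.2486]
tool_rot: [-0.0, 0.781, 0.624, -0.001]
force: [0.1, -0.2, -4.2]
gripper_width: 0.0197
grip_force: 35.0
```

```bash
python3 - <<'E'
from h import *
info()
cal=cams.get_calibration('wrist'); im,d=cams.capture('wrist'); save('w2',im); np.save('w2.npy',d)
ys,xs=np.nonzero(d>0); P=world('wrist',d,np.c_[xs,ys],cal); np.savez('w2.npz',P=P,px=np.c_[xs,ys])
b=(P[:,0]>.36)&(P[:,0]<.72)&(P[:,1]>.02)&(P[:,1]<.36)
for lo,hi,nm in((.057,.063,'deck'),(.071,.08,'rails'),(.1,.112,'tab')):
    T=P[b&(P[:,2]>lo)&(P[:,2]<hi)]; print(nm,len(T),np.median(T,0) if len(T) else '', cv2.minAreaRect((T[:,:2]*1000).astype(np.float32)) if len(T)>3 else '')
E
```

```text
t 5.65 tcp [0.4975 0.1118 0.2486] xang 77.27 F [ 0.1 -0.2 -4.2] w 0.0197 g 35.0 j [ 0.11  0.28 -0.55  1.78  0.16  1.12 -0.71]
deck 54742 [0.53651356 0.19821379 0.05925784] ((531.3709716796875, 163.4202880859375), (236.4558868408203, 241.05337524414062), 77.21349334716797)
rails 6197 [0.5853483  0.18019577 0.07419928] ((558.1536865234375, 172.22764587402344), (194.66653442382812, 162.4136505126953), 77.89593505859375)
tab 0
```

View pics/w2.png

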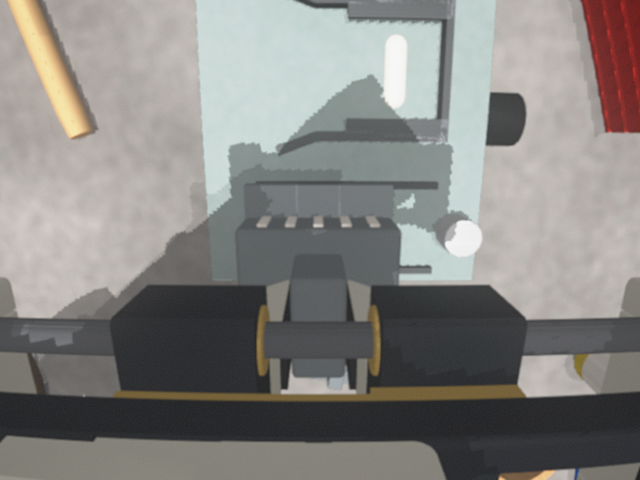

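```bash
python3 - <<'E'
from h import *
P=np.load('w2.npz')['P']
b=(P[:,0]>.36)&(P[:,0]<.72)&(P[:,1]>.02)&(P[:,1]<.36)&(P[:,2]>.0705)&(P[:,2]<.08)
T=P[b][:,:2]*1000
def rot(a):
    a=np.radians(a); return np.array([[np.cos(a),np.sin(a)],[-np.sin(a),np.cos(a)]])
# yaw: sharpest histogram of v
best=max(np.arange(-17,-8,.1),key=lambda a:(np.histogram((T@rot(a).T)[:,1],np.arange(-200,600,1))[0].astype(float)**2).sum())
print('yaw',best)
for y in(best,):
    U=T@rot(y).T
    u=U[:,0]; v=U[:,1]; print(u.min(),u.max(),v.min(),v.max())
    h,e=np.histogram(u,np.arange(u.min(),u.max()+4,4)); print('u',[(int(x),int(k)) for x,k in zip(e,h)])
    for u0 in np.arange(e[0],e[-1],8):
        s=np.sort(v[(u>=u0)&(u<u0+8)])
        if len(s)<4: continue
        g=np.diff(s); i=np.nonzero(g>6)[0]
        print(int(u0),len(s),[(round(a,1),round(c,1)) for a,c in zip(np.r_[s[0],s[i+1]],np.r_[s[i],s[-1]])])
D=P[(abs(P[:,2]-.0595)<.004)&(P[:,0]>.36)&(P[:,0]<.72)&(P[:,1]>.02)&(P[:,1]<.36)][:,:2]*1000
U=D@rot(best).T; print('deck u,v pct',np.percentile(U,[.2,99.8],axis=0))
E
```

```text
yaw -12.399999999999935
427.00923479557645 589.7381117093508 191.04411547148717 385.6158636972707
u [(427, 42), (431, 52), (435, 50), (439, 56), (443, 56), (447, 55), (451, 56), (455, 68), (459, 73), (463, 77), (467, 72), (471, 71), (475, 75), (479, 72), (483, 162), (487, 220), (491, 204), (495, 202), (499, 207), (503, 215), (507, 202), (511, 205), (515, 211), (519, 205), (523, 210), (527, 216), (531, 219), (535, 210), (539, 218), (543, 213), (547, 220), (551, 214), (555, 217), (559, 702), (563, 627), (567, 35), (571, 18), (575, 14), (579, 8), (583, 4), (587, 2)]
427 94 [(np.float64(268.7), np.float64(278.2))]
435 106 [(np.float64(271.0), np.float64(281.2))]
443 111 [(np.float64(273.3), np.float64(284.3))]
451 124 [(np.float64(276.4), np.float64(287.3)), (np.float64(383.4), np.float64(385.1))]
459 150 [(np.float64(279.5), np.float64(287.3)), (np.float64(382.2), np.float64(384.5))]
467 143 [(np.float64(280.2), np.float64(287.3)), (np.float64(382.2), np.float64(384.7))]
475 147 [(np.float64(280.1), np.float64(287.2)), (np.float64(382.0), np.float64(385.0))]
483 382 [(np.float64(280.1),
[... 378 characters left out ...]
np.float64(371.6), np.float64(384.7))]
523 426 [(np.float64(279.3), np.float64(296.5)), (np.float64(371.5), np.float64(384.9))]
531 429 [(np.float64(279.3), np.float64(296.5)), (np.float64(371.6), np.float64(385.1))]
539 431 [(np.float64(279.3), np.float64(296.6)), (np.float64(371.6), np.float64(385.2))]
547 434 [(np.float64(279.4), np.float64(296.6)), (np.float64(371.2), np.float64(385.6))]
555 919 [(np.float64(279.4), np.float64(385.4))]
563 662 [(np.float64(191.0), np.float64(215.0)), (np.float64(279.4), np.float64(385.5))]
571 32 [(np.float64(214.7), np.float64(217.5))]
579 12 [(np.float64(216.3), np.float64(217.6))]
deck u,v pct [[364.21120363 156.62415305]
 [603.45246859 389.76402479]]
```

The wrist view shows the rail: straight guides at rows 10 and 128, the stop at column 447. From depth, the lips are 75.2 mm apart, so the dock is at about (0.584, 0.214) with yaw -12.4°. Next I move to the set-down point.

Call:
apply_moves(deltas=[[0,[40,-16,0],0],[0,[80,-32,0],0],[0,[105,-44,10],0],[0,[117,-48,35],0],[0,[117,-48,70],0],[0,[117,-48,105],0],[0,[117,-48,130],0],[0,[117,-48,142],0],[0,[117,-48,147],0],[0,[117,-48,147],0]])

```text
clock: 6.95
eef_pos: [0.4772, 0.2377, 0.1032]
tool_rot: [0.0, 0.781, 0.624, 0.0]
force: [-0.5, 0.5, -3.1]
gripper_width: 0.0197
grip_force: 35.0
```

```bash
python3 - <<'E'
from h import *
info(); go([.4759,.2364,.098],77.6)
cal=cams.get_calibration('wrist'); im,d=cams.capture('wrist'); save('w3',im)
E
```

```text
t 6.95 tcp [0.4772 0.2377 0.1032] xang 77.29 F [-0.5  0.5 -3.1] w 0.0197 g 35.0 j [-0.17  0.49 -0.53  1.91  0.33  0.83 -1.1 ]
shift mm [-1.6 -1.   5.2] roll -0.3
```

View pics/w3.png

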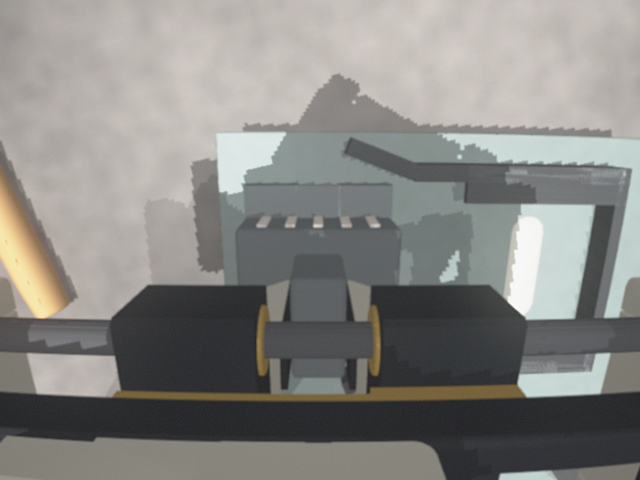

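The cassette (flange edge at columns 245–392) hangs before the left flare at (350,148), lined up with the rail. I'll lower it onto the deck.

Call:
apply_moves(deltas=[[0,[-1,0,2],0],[0,[-1,0,3],0],[0,[-1,0,4],0],[0,[-1,0,5],0],[0,[-1,0,5],0],[0,[-1,0,5],0],[0,[-1,0,6],0],[0,[-1,0,6],0],[0,[-1,0,6],0],[0,[-1,0,6],0]])

```text
clock: 8.25
eef_pos: [0.4766, 0.2368, 0.0981]
tool_rot: [0.0, 0.781, 0.625, 0.0]
force: [-7.4, -4.7, 18.6]
gripper_width: 0.0199
grip_force: 35.0
```

```bash
python3 - <<'E'
from h import *
info()
E
```

```text
t 8.25 tcp [0.4766 0.2368 0.0981] xang 77.31 F [-7.4 -4.7 18.6] w 0.0199 g 35.0 j [-0.17  0.49 -0.53  1.91  0.33  0.82 -1.1 ]
```

Call:
apply_moves(deltas=[[0,[0,0,-2],0],[0,[0,5,-2],0],[0,[0,12,-2],0],[0,[0,20,-2],0],[0,[0,28,-2],0],[0,[0,36,-2],0],[0,[0,44,-2],0],[0,[0,50,-2],0],[0,[0,55,-2],0],[0,[0,55,-2],0]])

```text
clock: 9.5
eef_pos: [0.5305, 0.2246, 0.0987]
tool_rot: [0.0, 0.781, 0.624, 0.0]
force: [0.1, 0.3, -3.5]
gripper_width: 0.0198
grip_force: 35.0
```

```bash
python3 - <<'E'
from h import *
info(); s,M=tool(); print(M.T@s['force'])
go([.5836-.0003,.2141-.0013,.098],77.6)
E
```

```text
t 9.5 tcp [0.5305 0.2246 0.0987] xang 77.29 F [ 0.1  0.3 -3.5] w 0.0198 g 35.0 j [-0.13  0.55 -0.52  1.81  0.34  0.88 -1.03]
[0.34737576 0.06283773 3.49882581]
shift mm [ 0.1 54.1  0.7] roll -0.3
```

Call:
apply_moves(deltas=[[0,[0,4,1],0],[0,[0,10,1],0],[0,[0,17,1],0],[0,[0,24,1],0],[0,[0,31,1],0],[0,[0,38,1],0],[0,[0,45,1],0],[0,[0,51,1],0],[0,[0,54,1],0],[0,[0,54,1],0]])

```text
clock: 10.75
eef_pos: [0.5832, 0.213, 0.0982]
tool_rot: [-0.0, 0.781, 0.625, 0.0]
force: [-4.6, -0.2, 7.4]
gripper_width: 0.0194
grip_force: 35.0
```

```bash
python3 - <<'E'
from h import *
info(); s,M=tool(); print(M.T@s['force'])
go([.5836-.0003,.2141-.0013,.098],77.6)
E
```

```text
t 10.75 tcp [0.5832 0.213  0.0982] xang 77.3 F [-4.6 -0.2  7.4] w 0.0194 g 35.0 j [-0.1   0.61 -0.5   1.69  0.35  0.93 -0.96]
[-1.16582617 -4.41733235 -7.3566333 ]
shift mm [-0.1  0.1  0.2] roll -0.3
```

Call:
apply_moves(deltas=[[0,[0,0,-1],0],[0,[0,1,-1],0],[0,[0,2,-1],0],[0,[0,3,-1],0],[0,[0,3,-1],0],[0,[0,4,-1],0],[0,[0,4,-1],0],[0,[0,4,-1],0],[0,[0,4,-1],0],[0,[0,4,-1],0]])

```text
clock: 12.0
eef_pos: [0.5849, 0.212, 0.0984]
tool_rot: [-0.001, 0.781, 0.625, -0.002]
force: [-8.3, -1.1, 1.9]
gripper_width: 0.0193
grip_force: 35.0
```

```bash
python3 - <<'E'
from h import *
info(); s,M=tool(); print(M.T@s['force'])
go([.5836-.0003,.2141-.0013,.098],77.6)
E
```

```text
t 12.0 tcp [0.5849 0.212  0.0984] xang 77.35 F [-8.3 -1.1  1.9] w 0.0193 g 35.0 j [-0.1   0.61 -0.5   1.69  0.35  0.94 -0.95]
[-2.89298384 -7.88825595 -1.88288997]
shift mm [ 0.4 -1.7  0.4] roll -0.3
```

Call:
apply_moves(deltas=[[0,[0,1,0],0],[0,[0,2,0],0],[0,[0,3,0],0],[0,[0,4,0],0],[0,[0,5,0],0],[0,[0,5,0],0],[0,[0,5,0],0],[0,[0,5,0],0],[0,[0,5,0],0],[0,[0,5,0],0]])

```text
clock: 13.25
eef_pos: [0.5852, 0.212, 0.0986]
tool_rot: [-0.003, 0.78, 0.626, -0.005]
force: [-25.0, -1.5, 16.9]
gripper_width: 0.0196
grip_force: 35.1
```

```bash
python3 - <<'E'
from h import *
info(); s,M=tool(); print(M.T@s['force'])
go([.5836-.0003,.2141-.0013,.098],77.6)
E
```

```text
t 13.25 tcp [0.5852 0.212  0.0986] xang 77.46 F [-25.   -1.5  16.9] w 0.0196 g 35.1 j [-0.1   0.62 -0.5   1.68  0.35  0.95 -0.95]
[ -6.92004557 -24.21849271 -16.65847821]
shift mm [ 0.4 -2.   0.6] roll -0.1
```

Call:
apply_moves(deltas=[[0,[0,-2,0],0],[0,[0,-5,0],0],[0,[0,-7,0],0],[0,[0,-7,0],0],[60,[0,-7,0],0],[60,[0,-7,0],0],[60,[0,-7,0],0],[60,[0,-7,0],0],[60,[0,-7,-10],0],[60,[0,-7,-30],0]])

```text
clock: 14.5
eef_pos: [0.5845, 0.2122, 0.1289]
tool_rot: [-0.0, 0.781, 0.625, -0.001]
force: [0.3, -0.3, 1.5]
gripper_width: 0.0601
grip_force: 0.0
```

Call:
apply_moves(deltas=[[60,[0,0,-40],0],[60,[0,0,-80],0],[60,[0,0,-120],0],[60,[-40,-25,-140],0],[60,[-90,-50,-140],0],[60,[-140,-75,-140],0],[60,[-180,-95,-140],0],[60,[-215,-105,-140],0],[60,[-235,-110,-140],0],[60,[-235,-110,-140],0]])

```text
clock: 15.75
eef_pos: [0.4255, 0.0061, 0.2695]
tool_rot: [0.001, 0.782, 0.624, 0.0]
force: [0.9, 0.3, -0.2]
gripper_width: 0.0597
grip_force: 0.0
```

```bash
python3 - <<'E'
from h import *
info()
cal=cams.get_calibration('wrist'); im,d=cams.capture('wrist'); save('w4',im)
ys,xs=np.nonzero(d>0); P=world('wrist',d,np.c_[xs,ys],cal)
a=np.radians(-12.4); Rm=np.array([[np.cos(a),np.sin(a)],[-np.sin(a),np.cos(a)]])
uv=(P[:,:2]*1000)@Rm.T-[524,334.4]
for lo,hi,nm,(u0,u1,v0,v1) in((.1,.112,'tab',(-130,0,-170,-90)),(.121,.132,'grip',(-60,60,-50,50)),(.09,.098,'body',(-60,60,-50,50))):
    m=(P[:,2]>lo)&(P[:,2]<hi)&(uv[:,0]>u0)&(uv[:,0]<u1)&(uv[:,1]>v0)&(uv[:,1]<v1)
    if m.sum()>3: print(nm,m.sum(),uv[m].mean(0),np.percentile(P[m][:,2],95),cv2.minAreaRect(uv[m].astype(np.float32)))
E
```

```text
t 15.75 tcp [0.4255 0.0061 0.2695] xang 77.17 F [ 0.9  0.3 -0.2] w 0.0597 g 0.0 j [ 0.35  0.11 -0.54  1.93  0.06  1.12 -0.43]
tab 781 [ -94.04869025 -129.35796524] 0.10739836964878953 ((-94.01039123535156, -129.23423767089844), (13.752758026123047, 29.958492279052734), 0.20279905200004578)
```

View pics/w4.png

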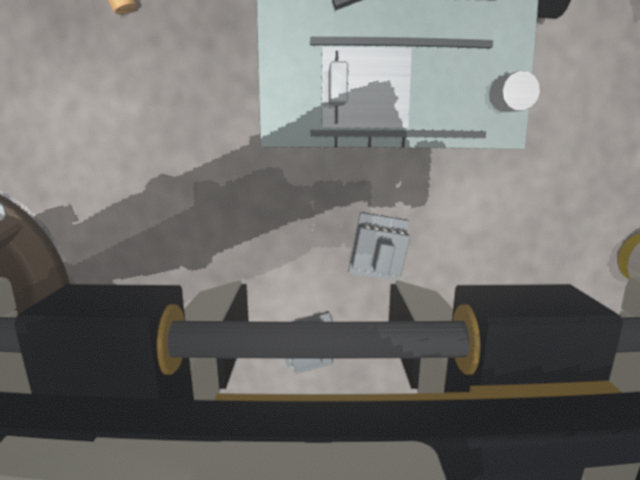

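The gate is shut: tab at pixel (339,82), its line at the first of the three ridges at (336,142), (370,142) and (403,140). I'll check the docked cassette from the side camera before moving on.

```bash
python3 - <<'E'
from h import *
a=np.radians(-12.4); Rm=np.array([[np.cos(a),np.sin(a)],[-np.sin(a),np.cos(a)]])
for n in('side','scene'):
    im,d=cams.capture(n); save(n+'2',im[120:420,200:600])
    ys,xs=np.nonzero(d>0); P=world(n,d,np.c_[xs,ys])
    uv=(P[:,:2]*1000)@Rm.T-[524,334.4]
    for lo,hi,nm in((.118,.135,'grip'),(.09,.099,'body')):
        m=(P[:,2]>lo)&(P[:,2]<hi)&(abs(uv)<70).all(1)
        if m.sum()>3: print(n,nm,m.sum(),cv2.minAreaRect(uv[m].astype(np.float32)),np.percentile(P[m][:,2],95))
E
```

```text
side grip 169 ((-0.054485321044921875, 0.28188133239746094), (42.656925201416016, 22.42733383178711), 88.73239135742188) 0.12688839234787355
side body 426 ((-1.0348892211914062, 1.4909133911132812), (64.30720520019531, 70.81804656982422), 88.7196044921875) 0.09685248002459075
scene grip 202 ((2.2434206008911133, 0.24837684631347656), (40.1746711730957, 21.698291778564453), 89.82600402832031) 0.12781117990090085
scene body 534 ((1.2977981567382812, 1.0467987060546875), (62.269378662109375, 74.09737396240234), 88.48219299316406) 0.09678227681368778
```

Call:
apply_moves(deltas=[[60,[40,6,10],0],[60,[80,12,30],0],[60,[108,15,60],0],[60,[108,15,95],0],[60,[108,15,125],0],[60,[108,15,150],0],[60,[108,15,170],0],[60,[108,15,178],0],[60,[108,15,178],0],[60,[108,15,178],0]])

```text
clock: 17.15
eef_pos: [0.4648, 0.1098, 0.0914]
tool_rot: [0.0, 0.781, 0.625, 0.001]
force: [-0.2, 0.6, 0.3]
gripper_width: 0.0602
grip_force: 0.0
```

```bash
python3 - <<'E'
from h import *
info(); go([.464,.108,.073],77.6)
E
```

```text
t 17.15 tcp [0.4648 0.1098 0.0914] xang 77.33 F [-0.2  0.6  0.3] w 0.0602 g 0.0 j [ 0.07  0.43 -0.54  2.05  0.32  0.75 -0.88]
shift mm [-2.  -0.4 18.4] roll -0.3
```

The cassette is home. Now I grip the tab.

Call:
apply_moves(deltas=[[60,[-2,0,8],0],[60,[-2,0,14],0],[60,[-2,0,17],0],[60,[-2,0,17],0],[0,[-2,0,17],0],[0,[-2,0,17],0],[0,[-2,0,17],0],[0,[-2,0,17],0],[0,[-2,0,17],0],[0,[-2,0,17],0]], newtons=40)

```text
clock: 18.4
eef_pos: [0.4646, 0.1073, 0.0738]
tool_rot: [0.0, 0.781, 0.624, 0.0]
force: [4.2, 0.2, -3.1]
gripper_width: 0.0139
grip_force: 40.0
```

```bash
python3 - <<'E'
from h import *
info()
E
```

```text
t 18.4 tcp [0.4646 0.1073 0.0738] xang 77.28 F [ 4.2  0.2 -3.1] w 0.0139 g 40.0 j [ 0.06  0.45 -0.52  2.07  0.34  0.7  -0.9 ]
```

Call:
apply_moves(deltas=[[0,[0,4,0],0],[0,[0,9,0],0],[0,[0,14,0],0],[0,[0,19,0],0],[0,[0,24,0],0],[0,[0,28,0],0],[0,[0,31,0],0],[0,[0,31,0],0],[0,[0,31,0],0],[0,[0,31,0],0]])

```text
clock: 19.65
eef_pos: [0.4925, 0.1009, 0.0737]
tool_rot: [-0.001, 0.781, 0.625, -0.001]
force: [-7.8, 0.8, 8.5]
gripper_width: 0.0138
grip_force: 40.0
```

```bash
cat > gate.py <<'E'
from h import *
info(); p=status.read_state()['eef_pos']*1000; print('travel',(p[:2]-[464.6,107.3])@[.9767,-.2147])
im,d=cams.capture('side'); ys,xs=np.nonzero(d>0); P=world('side',d,np.c_[xs,ys])
a=np.radians(-12.4); Rm=np.array([[np.cos(a),np.sin(a)],[-np.sin(a),np.cos(a)]])
uv=(P[:,:2]*1000)@Rm.T-[524,334.4]
for lo,hi,nm in((.118,.135,'grip'),(.09,.099,'body')):
    m=(P[:,2]>lo)&(P[:,2]<hi)&(abs(uv)<60).all(1)
    if m.sum()>3: print(nm,m.sum(),cv2.minAreaRect(uv[m].astype(np.float32)))
cv2.imwrite('pics/s3.png',cv2.resize(im[190:310,240:400],(800,600),interpolation=cv2.INTER_CUBIC)[:,:,::-1])
E
python3 gate.py
```

```text
t 19.65 tcp [0.4925 0.1009 0.0737] xang 77.35 F [-7.8  0.8  8.5] w 0.0138 g 40.0 j [ 0.08  0.49 -0.51  2.    0.35  0.74 -0.87]
travel 28.604873560359472
grip 162 ((0.23006248474121094, 1.1477642059326172), (23.508140563964844, 41.20454406738281), 3.5109703540802)
body 420 ((-0.979095458984375, 0.8118858337402344), (61.08401107788086, 74.1978530883789), 89.59607696533203)
```

View pics/s3.png

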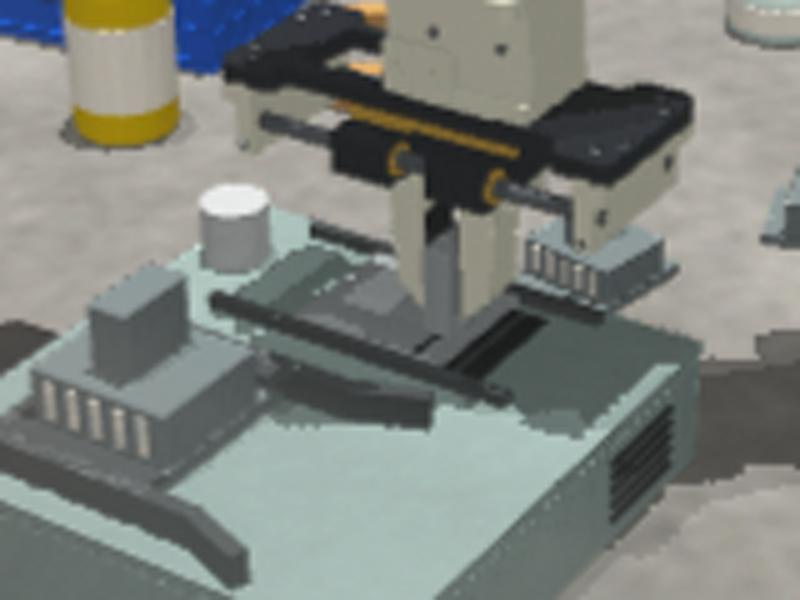

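The gripper holds the tab and the gate is about 28.6 mm open. The cassette sits at the stop (crop 140,350). A small correction to 30 mm.

Call:
apply_moves(deltas=[[0,[0,1,-0.5],0],[0,[0,1.7,-1],0],[0,[0,1.7,-1],0],[0,[0,1.7,-1],0],[0,[0,1.7,-1],0],[0,[0,1.7,-1],0],[0,[0,1.7,-1],0],[0,[0,1.7,-1],0],[0,[0,1.7,-1],0],[0,[0,1.7,-1],0]])

```text
clock: 20.95
eef_pos: [0.4931, 0.1007, 0.0738]
tool_rot: [-0.001, 0.781, 0.625, -0.002]
force: [-8.5, 3.3, -0.5]
gripper_width: 0.0136
grip_force: 40.0
```

```bash
python3 gate.py; python3 - <<'E'
from h import *
P0=None
a=np.radians(-12.4); Rm=np.array([[np.cos(a),np.sin(a)],[-np.sin(a),np.cos(a)]])
n='scene'; im,d=cams.capture(n)
cv2.imwrite('pics/s4.png',cv2.resize(im[200:300,290:423],(798,600),interpolation=cv2.INTER_CUBIC)[:,:,::-1])
E
```

```text
t 20.95 tcp [0.4931 0.1007 0.0738] xang 77.38 F [-8.5  3.3 -0.5] w 0.0136 g 40.0 j [ 0.08  0.49 -0.51  2.    0.35  0.74 -0.86]
travel 29.243945201433927
grip 163 ((-0.022052764892578125, 0.3280162811279297), (42.737606048583984, 23.75494956970215), 85.97753143310547)
body 424 ((-0.3887176513671875, 1.0816230773925781), (62.678287506103516, 71.94095611572266), 89.98906707763672)
```

View pics/s4.png

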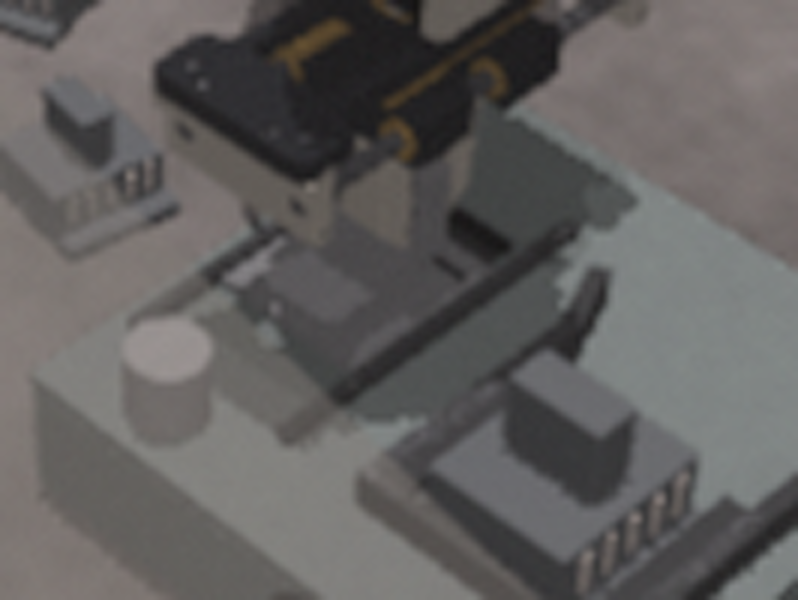

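The cassette lies against the stop bar (crop 380,470), and the tab is gripped with the gate partly open. One last nudge.

Call:
apply_moves(deltas=[[0,[0,0.5,0],0],[0,[0,1,0],0],[0,[0,1,0],0],[0,[0,1,0],0],[0,[0,1,0],0],[0,[0,1,0],0],[0,[0,1,0],0],[0,[0,1,0],0],[0,[0,1,0],0],[0,[0,1,0],0]])

```text
clock: 22.3
eef_pos: [0.494, 0.1005, 0.0738]
tool_rot: [-0.001, 0.781, 0.625, -0.002]
force: [-7.3, 3.4, -0.9]
gripper_width: 0.0139
grip_force: 40.0
```

```bash
python3 gate.py; python3 gate.py|head -2; python3 -c "
from h import *
n='side'
for t in ('gate_tab','eyelet_tin'):
  for r in cams.trace(n,t): print(t,r['confidence'],r['xy'])"
```

```text
t 22.3 tcp [0.494  0.1005 0.0738] xang 77.38 F [-7.3  3.4 -0.9] w 0.0139 g 40.0 j [ 0.08  0.49 -0.51  2.    0.35  0.74 -0.86]
travel 30.206767460071088
grip 165 ((-0.408966064453125, 0.3271198272705078), (42.46297073364258, 21.503536224365234), 89.54976654052734)
body 421 ((-0.6639213562011719, 0.6075935363769531), (62.98054504394531, 71.50355529785156), 89.188720703125)
t 22.35 tcp [0.494  0.1005 0.0738] xang 77.38 F [-7.   3.2 -1.4] w 0.0138 g 40.0 j [ 0.08  0.49 -0.51  2.    0.35  0.74 -0.86]
travel 30.211274079642518
gate_tab 0.65 [319.1, 250.8]
```

```bash
python3 -c "
from rig import ticket
print(ticket.hand_in())"
```

```text
the job is handed in; nothing more can be done
None
```

The cassette is in the rail against the end stop and released. The gate is held at 30.2 mm of travel by the tool's measured position, still gripped, and the job is handed in; I didn't see the catch click directly, only felt the hard stop at the dock and confirmed the cassette's position on camera.

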